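Clamp a phone in the bonding jig, pin it and keep it squeezed

ROBOT

A 7-joint arm with a two-finger parallel gripper is mounted at the origin on a cart in front of the work surface, level with it; the furniture and walls round the work are solid. World frame = base frame: x ahead of the robot, y to its left, z up, the work surface at z = 0. Lengths are in m, angles in rad, forces in N, time in s.
With the tool pointing down it reaches from about 0.4 to 0.9 m from the base axis. Payload 5.5 kg.
Tool frame: the origin (TCP) lies midway between the tips of the shut fingers; the grasp point (between the pads) lies 19 mm behind it; z points along the fingers, y is the line along which they close (so a half turn about z gives the same grasp; the last joint's range is limited). The gripper opens to 85 mm and grips with 20 to 120 N. Pads are 22 mm wide; open, the fingers measure 114 mm over their backs; the gripper's body (76 mm by 85 mm) begins 54 mm behind the grasp point. The pads swing forward as they close: fully open they stand 13 mm farther back than shut.
Start: joints at [1.544, 0.501, -0.427, 1.55, 0.221, 1.138, -0.21], TCP at [0.186, -0.623, 0.231] pointing down, gripper open.
Joint ranges: [-2.88, 2.88], [-0.31, 2.03], [-1.54, 1.56], [0.2, 2.42], [-1.41, 4.55], [0.19, 2.02], [-2.57, 2.57]. Speed limits (rad/s): [2.57, 2.57, 3.14, 3.14, 3.14, 3.14, 3.14].

INTERFACE

Orientations are given as a rotation vector (axis times angle).
In Python, from workcell import readout, grab_frame, get_calibration, manip gives the robot as it stands.
- The arm moves only by the tool send_rows, never from a script. Its argument "steps" is a list of rows, each a list of 5 numbers: the finger opening in mm, from 0 to 85.4, then the shift along the tool's x, y, z in mm, then the turn about the tool's z in degrees. In form: [[claw, dx, dy, dz, twist], ...]. A call has 1 to 20 rows; each row is the pose to reach, as a shift and turn from the pose commanded when the call began, along the tool's axes at that moment; what a row does not reach only later rows make up. A row lasts 1/8 s, in which the tool goes at most 62.5 mm and 10.7 degrees, less where a joint would pass 70% of its speed; a pose out of reach is approached as far as the arm can. A call with a gripper value outside its range is refused whole. The fingers move at their own pace and stop on an object; the grip force is fixed at half the most. Time passes only in rows, so rows that repeat a pose let the fingers close. It gives the time, the measured TCP pose, the force, the opening and the grip force at its end, in the units of the state.
- readout.get_state(): the state, without advancing time (a new reading comes with each control period).
- grab_frame(name): name is "scene" or "top"; returns the picture (400x640x3 uint8, red, green, blue); there is no depth.
- get_calibration(name): a dict with "fx", "fy", "cx", "cy" (pixels), "eye" and "attitude" of the camera in the world. Camera axes: x right, y down, z forward; pixel columns grow to the right and rows downward; lengths in m; the calibration is good to about 2 mm. A picture is of the moment at which its call begins. get_calibration takes no time and is no camera call.
- manip.hand_in(): hands the job in; it is judged then, once.
The state is a dict: "clock": time; "qpos": joint angles; "joint_velocities": joint speeds; "effort": joint torques, N m; "position": TCP position; "ee_rot": TCP orientation; "ft_force": force on the tool from outside, world axes, zero at the start; "moment": the same for the moment, N m; "width": finger opening in m; "finger_force": force on a finger pad.
Only numpy, scipy, OpenCV 4.12 (cv2) and the standard library are available. Lean on these libraries where they do the work, as an engineer would, in place of code of your own. Each camera call takes 0.05 s, during which the arm holds its last target. There are 200 camera calls.

TASK

Take the freshly glued phone out of its grey stand and stand it on its long edge in the middle of the slot of the metal clamshell jig, let go of it, then swing the jig's moving jaw fully shut and drop the locking pin all the way down through the lined-up holes at the jaws' free end until its collar rests on top; let go of the pin, then pinch the two jaws together firmly from outside, between the pin and the phone, and finish while still holding them squeezed shut. Leave the jar, the tape roll and the paste pot where they are.

Things in the scene. Friction and masses are not known exactly. Their poses are not given: they have to be found in the camera images.
- jig: fixed metal clamshell jig: base plate and fixed jaw. Dark base plate 68 (x) by 262 (y) by 10 mm, origin on the worktop (plate centre y +8 mm). Fixed jaw, an aluminium bar: x 5.5 to 17.5, y -96 to 104, z 10 to 42 mm. A low rail (x -12.5 to -5.5, y -84 to 54, top z 24 mm) and the fixed jaw's inner face form an 11 mm wide slot along y, floor at z 10 mm
- fixed_pad (a point): middle of the rubber grip pad (36 x 18 mm) on the outer face of the fixed jaw, at jig x +19, y 85, z 31 mm; axes as the jig's
- hinge_post: hinge post of the jig with the moving jaw it carries; origin on the hinge axis at worktop height (jig x 0, y -98 mm), axes as the jig's; the post does not move
- moving_jaw (a joint): angle of the moving jaw in rad: 0 fully shut against its stop, positive open (seen from above it opens counter-clockwise, its free end swinging from the jig's +y towards -x); starts 0.55 to 0.95; vertical axis at point jaw_hinge_axis, light friction (0.06 N m), stays where it is left
- moving_pad (a point): middle of the rubber grip pad (36 x 14 mm) on the outer face of the moving jaw. Axes as the jaw's: y along it from hinge to free end, +x the way it shuts. From the hinge axis the jaw's bar spans x -16.5 to -4.5, y 2 to 202, z 26 to 42 mm; this point is at x -18, y 183, z 34 mm. At y 218 it has a knuckle with an 11.5 mm hole
- jaw_hinge_axis (a point): point on the vertical hinge axis, 34 mm above the worktop (jig x 0, y -98 mm)
- jaw_push (a point): point on the outer face of the moving jaw, 130 mm from the hinge axis and 34 mm above the worktop; a push here along its +x shuts it; axes as the moving jaw's
- pin_hole (a point): centre of the pin hole at the top face of the upper knuckle, 42 mm above the worktop, at jig x 0, y 120 mm. Fixed knuckle plates 28 x 26 mm with 10.5 mm holes lie at z 12 to 21 and 33 to 42 mm, the moving jaw's (z 22.5 to 31.5 mm) comes between them; axes as the jig's
- slot_floor (a point): middle of the slot's floor, 10 mm above the worktop, at jig x 0, y -15 mm; axes as the jig's; the seated phone is centred here
- pinch_point (a point): midway between the two grip pads of the shut jaws, which then measure 37 mm over the pads (34 mm over the bars), 34 mm above the worktop, at jig x 0.5, y 85 mm; axes as the jig's; pinch along x here
- lock_pin: loose steel pin, origin at its lower tip, z up along it: shaft 8 mm diameter, 30 mm long (lowest 6 mm tapered), collar 20 mm diameter z 30 to 34 mm, black round knob 16 mm diameter z 34 to 66 mm; about 50 g. Starts upright in the parking block. Seated in the jig its tip is 12 mm above the worktop
- pin_tip (a point): lower tip of the pin
- pin_collar (a point): underside of the pin's collar, on its axis, 30 mm above the tip
- pin_knob (a point): grip point on the axis of the pin's knob, 56 mm above the tip
- pin_block: fixed aluminium parking block 52 x 52 x 34 mm, origin under its centre; vertical hole 10.5 mm through its centre in which the pin stands, collar resting on top
- phone: loose phone 138 x 68 x 8 mm, pink back and black screen, about 165 g; starts standing on its long edge in the stand, own x along its length, own y up when on edge, own z through its thickness; origin at the middle of its back face. Stood in the jig it rises to 78 mm above the worktop; either way round is fine
- phone_mid (a point): middle of the phone's body (34 mm above its lower edge, 4 mm inside the back); axes as the phone's. It is 43.5 mm above the worktop both in the stand and in the jig
- stand: fixed grey plastic stand, base 110 (x) x 60 x 10 mm, origin under its centre; two pairs of posts (at x = +-40 mm, 20 mm long, top at z = 30 mm) leave an 11 mm slot along x in which the phone stands on the 10 mm base, its top edge at 78 mm
- swab_jar: bystander: clear jar with yellow lid, 56 x 70 mm, at the back; leave alone
- tape_blue: bystander: dark tape roll 59 x 19 mm; leave alone
- paste_pot: bystander: cream round pot 90 x 32 mm; leave alone

How it is judged:
By the outcome, as a careful person would: the job done as asked, in the order asked, and still so for the second after the job is handed in, while the arm keeps its last pose, push and grip.
It also fails if it takes over 72 s, if anything falls off the work surface, if the arm or the gripper's body presses on something with over 40 N, if the wrist force passes 120 N, or if a joint passes its speed limit or range.

## Working session

There is one attempt and no reset: what is moved stays moved. The work goes in short steps, Python scripts to look and compute and a tool call to move; the robot and the scene stay as the last step left them, time stands still between calls to the robot, and variables do not carry over. Pictures are saved under pics/ and viewed, at most 10 in all, crops included, and the job is handed in when it is done.

Besides the shell and the picture viewer there is one more tool, called after "Request:" as name(argument=value, ...), one argument or row to a line, values as JSON. send_rows: Moves the arm, as the interface text tells. Its arguments: {"type":"object","properties":{"steps":{"type":"array","items":{"type":"array","items":{"type":"number"}}}},"required":["steps"]}

```bash
mkdir -p pics; python3 - <<'E'
from workcell import readout, grab_frame, get_calibration
import cv2
for n in("scene","top"):
    f=grab_frame(n); cv2.imwrite(f"pics/{n}0.png",f[:,:,::-1]); print(n,get_calibration(n))
s=readout.get_state(); print(s)
E
```

```text
scene {'fx': 488.14344758804714, 'fy': 488.14344758804714, 'cx': 320.21482235687984, 'cy': 206.4924425808244, 'eye': array([-0.11093159,  0.80518504,  1.25364293]), 'attitude': array([-0.87496352,  2.58266047, -1.00171906])}
top {'fx': 404.5712365759206, 'fy': 404.5712365759206, 'cx': 326.80368176483205, 'cy': 201.07302818029578, 'eye': array([ 0.350482  , -0.05708611,  1.05235023]), 'attitude': array([-2.13645802,  2.10726543, -0.22301634])}
{'clock': 0.1, 'qpos': array([ 1.5442189 ,  0.50174129, -0.42681777,  1.55136376,  0.22082154,
        1.13831398, -0.21031027]), 'joint_velocities': array([-0.00037936, -0.00278828, -0.00082554, -0.00380782,  0.00105234,
       -0.00126245,  0.00148112]), 'effort': array([-1.10763707e-02, -5.70813096e+01, -5.83861470e+00, -2.81750375e+01,
        1.05420777e-02,  5.64969916e-03, -1.71333284e-05]), 'position': array([ 0.18550942, -0.62230081,  0.23036439]), 'ee_rot': array([-3.10692617e+00, -4.53430034e-01,  3.40742215e-04]), 'ft_force': array([-0.89711551, -0.18823438, -0.26864949]), 'moment': array([ 0.01938896,  0.03630729, -0.01456588]), 'finger_force': 0.0, 'width': 0.08512346847875879}
```

View pics/scene0.png

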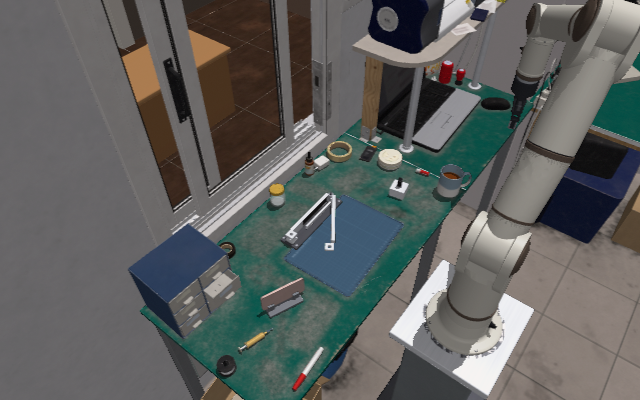

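View pics/top0.png

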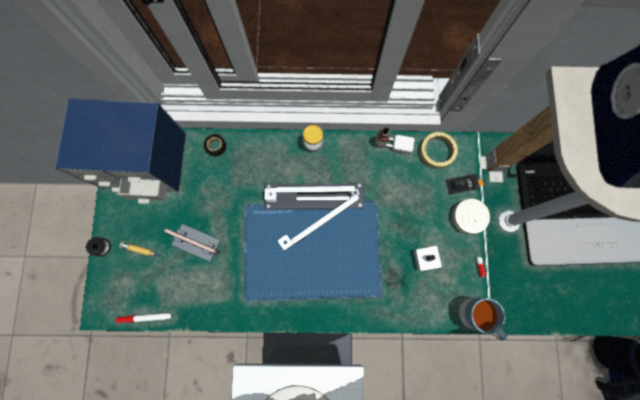

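Both views show the stand with the phone at top (195,243), the jig at (313,195) with its hinge to the right at (357,197) and its free end to the left, the open jaw ending at (285,242), and the pin block at (428,258). I'll enlarge these areas to read off exact points.

```bash
cat > h.py <<'E'
import numpy as np, cv2
from scipy.spatial.transform import Rotation as R
from workcell import readout, grab_frame, get_calibration
def ray(n,p):
    c=get_calibration(n); d=np.array([(p[0]-c['cx'])/c['fx'],(p[1]-c['cy'])/c['fy'],1.])
    return c['eye'],R.from_rotvec(c['attitude']).apply(d)
def onz(n,p,z):
    e,d=ray(n,p); return e+d*(z-e[2])/d[2]
def proj(n,P):
    c=get_calibration(n); q=R.from_rotvec(c['attitude']).inv().apply(np.asarray(P)-c['eye'])
    return np.array([c['cx']+c['fx']*q[...,0]/q[...,2],c['cy']+c['fy']*q[...,1]/q[...,2]]).T
def crop(im,x,y,w,h,s): return cv2.resize(im[y:y+h,x:x+w],None,fx=s,fy=s,interpolation=cv2.INTER_CUBIC)
E
python3 - <<'E'
from h import *
im=cv2.imread('pics/top0.png')
a=crop(im,255,175,120,80,5)  #600x400
b=crop(im,160,220,64,40,6)[:,:] #384x240
c=crop(im,405,240,45,33,6) #270x198
o=np.zeros((598,654,3),np.uint8)
o[:400,:600]=a; o[400:598,:384]=b[:198]; o[400:598,384:654]=c
cv2.imwrite('pics/c0.png',o)
s=cv2.imread('pics/scene0.png')
a=crop(s,275,185,70,75,6) #420x450
b=crop(s,255,270,60,50,6) #360x300
c=crop(s,380,170,35,33,6) #210x198
o=np.zeros((500,790,3),np.uint8)
o[:450,:420]=a;o[:300,425:785]=b;o[302:500,425:635]=c
cv2.imwrite('pics/c1.png',o)
E
```

```text
(no output)
```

View pics/c0.png

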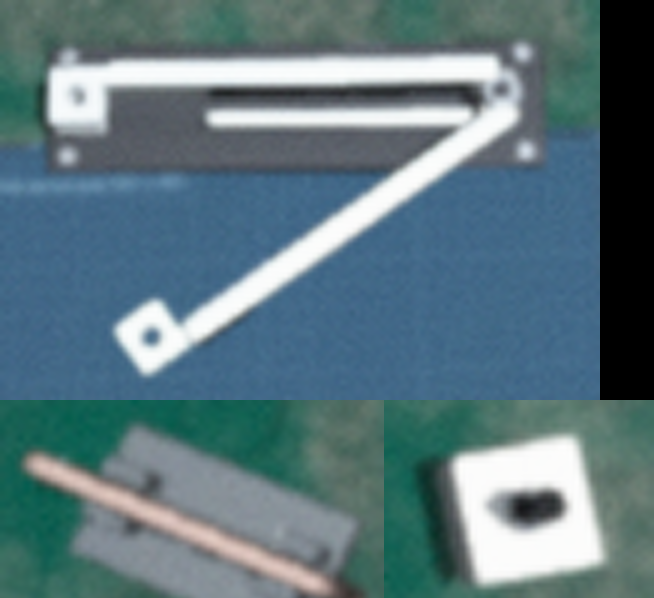

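View pics/c1.png

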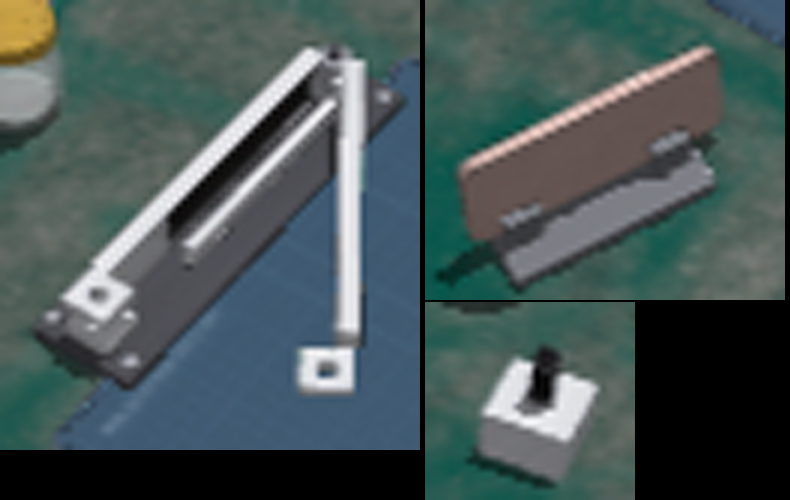

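Top crop: fixed knuckle hole (78,96), hinge (500,90), moving-jaw hole (151,336), and the pin block is clear. Scene crop: hole (98,295), moving hole (325,370), and the pink back faces the robot. Next I convert these to world points.

```bash
python3 - <<'E'
from h import *
np.set_printoptions(precision=4,suppress=True)
T=lambda u,o,s,off=(0,0):(np.array(u)-off+.5)/s-.5+o
def tri(p,q):
    A=[];b=[]
    for n,x in(("top",p),("scene",q)):
        e,d=ray(n,x);d=d/np.linalg.norm(d);M=np.eye(3)-np.outer(d,d);A.append(M);b.append(M@e)
    return np.linalg.lstsq(np.vstack(A),np.hstack(b),rcond=None)[0]
j=lambda u:T(u,(255,175),5); k=lambda u:T(u,(275,185),6); pb=lambda u:T(u,(405,240),6,(384,400))
sp=lambda u:T(u,(380,170),6,(425,302)); ph=lambda u:T(u,(255,270),6,(425,0))
print('fixed hole top',onz('top',j((78,96)),.042),'scene',onz('scene',k((98,295)),.042),tri(j((78,96)),k((98,295))))
print('moving hole',onz('top',j((151,336)),.0315),'scene',onz('scene',k((325,370)),.0315),tri(j((151,336)),k((325,370))))
print('hinge',onz('top',j((500,90)),.044),'scene',onz('scene',k((337,50)),.044))
S=[onz('top',j(u),.011)for u in((69,56),(522,52),(68,156),(526,150))];print('screws',S,np.mean(S,0))
C=[onz('top',pb(u),.034) for u in((452,458),(577,437),(605,563),(480,584))];print('block',np.mean(C,0),[np.linalg.norm(C[i]-C[i-1]) for i in range(4)], np.arctan2(*(C[1]-C[0])[1::-1]))
C=[onz('scene',sp(u),.034) for u in((520,358),(598,386),(567,440),(485,410))];print('block sc',np.mean(C,0),[np.linalg.norm(C[i]-C[i-1]) for i in range(4)])
print('knobtop sc',onz('scene',sp((547,354)),.07),'top',onz('top',pb((552,507)),.07))
im=cv2.imread('pics/top0.png').astype(int);B,G,Rr=im[...,0],im[...,1],im[...,2]
m=((Rr-G>18)&(Rr-B>5)).astype(np.uint8);m[:,:155]=0;m[:,235:]=0;m[:220]=0;m[270:]=0
n,l,st,_=cv2.connectedComponentsWithStats(m);i=1+np.argmax(st[1:,4]);r=cv2.minAreaRect(np.argwhere(l==i)[:,::-1].astype(np.float32));print(st[i],r)
bx=cv2.boxPoints(r);W=np.array([onz('top',p,.078) for p in bx]);print(W,W.mean(0),[np.linalg.norm(W[i]-W[i-1]) for i in range(4)])
print('phone sc ends',onz('scene',ph((465,172)),.078),onz('scene',ph((712,50)),.078))
E
```

```text
fixed hole top [0.5706 0.0778 0.042 ] scene [0.5703 0.0788 0.042 ] [0.571  0.078  0.0407]
moving hole [0.4497 0.0375 0.0315] scene [0.4485 0.0392 0.0315] [0.4498 0.0377 0.029 ]
hinge [ 0.5766 -0.1377  0.044 ] scene [ 0.5764 -0.1428  0.044 ]
screws [array([0.5989, 0.0875, 0.011 ]), array([ 0.6048, -0.152 ,  0.011 ]), array([0.5451, 0.0858, 0.011 ]), array([ 0.5519, -0.1539,  0.011 ])] [ 0.5752 -0.0331  0.011 ]
block [ 0.414 -0.324  0.034] [np.float64(0.052904518789019084), np.float64(0.05376631646169294), np.float64(0.053022777016721256), np.float64(0.05323025644083401)] -1.3931074171666198
block sc [ 0.4118 -0.3254  0.034 ] [np.float64(0.05006021758649269), np.float64(0.04954256586101798), np.float64(0.04999747929556125), np.float64(0.05137636022848154)]
knobtop sc [ 0.4131 -0.3246  0.07  ] top [ 0.4131 -0.3241  0.07  ]
[166 230  49  22 133] ((189.92242431640625, 240.6810302734375), (52.391273498535156, 2.8887417316436768), 23.198591232299805)
[[0.4655 0.3214 0.078 ]
 [0.472  0.3193 0.078 ]
 [0.424  0.2002 0.078 ]
 [0.4177 0.2025 0.078 ]] [0.4448 0.2609 0.078 ] [np.float64(0.12816846342029553), np.float64(0.006810321147139195), np.float64(0.12834109724104495), np.float64(0.006743875091659459)]
phone sc ends [0.4672 0.3288 0.078 ] [0.4186 0.2064 0.078 ]
```

```bash
cat >> h.py <<'E'
def go(P,yaw_y=None):
    """shift (tool axes, mm) and twist (deg) to bring TCP to P with tool y at world angle yaw_y (mod 180)"""
    s=readout.get_state(); r=R.from_rotvec(s['ee_rot']); d=r.inv().apply(np.asarray(P)-s['position'])*1e3
    y=r.apply([0,1,0]); a=np.degrees(np.arctan2(y[1],y[0])); t=0 if yaw_y is None else -((yaw_y-a+90)%180-90)
    print(np.round(d,1),round(t,1))
def st():
    s=readout.get_state(); r=R.from_rotvec(s['ee_rot']); y=r.apply([0,1,0])
    print('t',round(s['clock'],2),'p',np.round(s['position'],4),'yang',round(np.degrees(np.arctan2(y[1],y[0])),2),'z',np.round(r.apply([0,0,1]),3),'F',np.round(s['ft_force'],1),'w',round(s['width'],4),'ff',round(s['finger_force'],1),'q',np.round(s['qpos'],2))
JO=np.array([.5745,-.0415]);JY=1.5
def jig(x,y,z):
    c,s_=np.cos(np.radians(JY)),np.sin(np.radians(JY)); return np.array([JO[0]+c*x-s_*y,JO[1]+s_*x+c*y,z])
E
python3 - <<'E'
from h import *
st();go([.44,-.30,.25]);go([.48,.05,.25],-22);go([.445,.2625,.16],-22);print(jig(0,-.015,.05),jig(0,.12,.05),jig(-.0185,.13-.098,.03))
E
```

```text
t 0.1 p [ 0.1855 -0.6223  0.2304] yang -73.39 z [-0.     0.002 -1.   ] F [-0.9 -0.2 -0.3] w 0.0851 ff 0.0 q [ 1.54  0.5  -0.43  1.55  0.22  1.14 -0.21]
[ 336.  -236.2  -19.2] 0
[ 474.3 -560.1  -18.6] -51.4
[ 501.5 -773.6   71.8] -51.4
[ 0.57489265 -0.05649486  0.05      ] [0.57135877 0.07845888 0.05      ] [ 0.55516868 -0.00999524  0.03      ]
```

Request:
send_rows(
  steps=[
    [60,335,-236,-20,0],
    [60,335,-236,-20,0],
    [60,335,-236,-20,0],
    [60,335,-236,-20,0],
    [60,335,-236,-20,0],
    [60,335,-236,-20,0],
    [60,335,-236,-20,0],
    [60,474,-560,-20,-51],
    [60,474,-560,-20,-51],
    [60,474,-560,-20,-51],
    [60,474,-560,-20,-51],
    [60,474,-560,-20,-51],
    [60,474,-560,-20,-51],
    [60,474,-560,-20,-51],
  ],
)

```text
clock: 1.85
position: [0.4796, 0.0533, 0.2515]
ee_rot: [-2.603, -1.756, -0.002]
ft_force: [0.0, -0.2, 0.5]
width: 0.0598
finger_force: 0.0
```

```bash
python3 - <<'E'
from h import *
st();go([.445,.2625,.16],-22);go([.445,.2625,.052],-22)
E
```

```text
t 1.85 p [0.4796 0.0533 0.2515] yang -21.99 z [ 0.     0.002 -1.   ] F [ 0.  -0.2  0.5] w 0.0598 ff 0.0 q [ 0.67  0.26 -0.96  1.92  0.24  1.08 -0.77]
[ 180.9 -110.4   91.8] 0.0
[ 180.7 -110.3  199.8] 0.0
```

Request:
send_rows(
  steps=[
    [50,181,-110,60,0],
    [50,181,-110,92,0],
    [50,181,-110,92,0],
    [50,181,-110,92,0],
    [50,181,-110,92,0],
    [50,181,-110,120,0],
    [50,181,-110,150,0],
    [50,181,-110,150,0],
  ],
)

```text
clock: 2.85
position: [0.4466, 0.2554, 0.0996]
ee_rot: [2.612, 1.744, -0.007]
ft_force: [1.0, 0.0, 0.9]
width: 0.0502
finger_force: 0.0
```

```bash
python3 - <<'E'
from h import *
st();go([.445,.2625,.052],-22)
a=grab_frame('scene')[:,:,::-1];b=grab_frame('top')[:,:,::-1]
o=np.hstack([crop(a,240,220,80,110,5),crop(b,150,180,80,110,5)]);cv2.imwrite('pics/g1.png',o)
E
```

```text
t 2.85 p [0.4466 0.2554 0.0996] yang -22.53 z [-0.004 -0.003 -1.   ] F [1.  0.  0.9] w 0.0502 ff 0.0 q [ 0.09  0.56 -0.83  1.98  0.55  0.85 -1.44]
[ 6.2 -4.1 47.6] -0.5
```

View pics/g1.png

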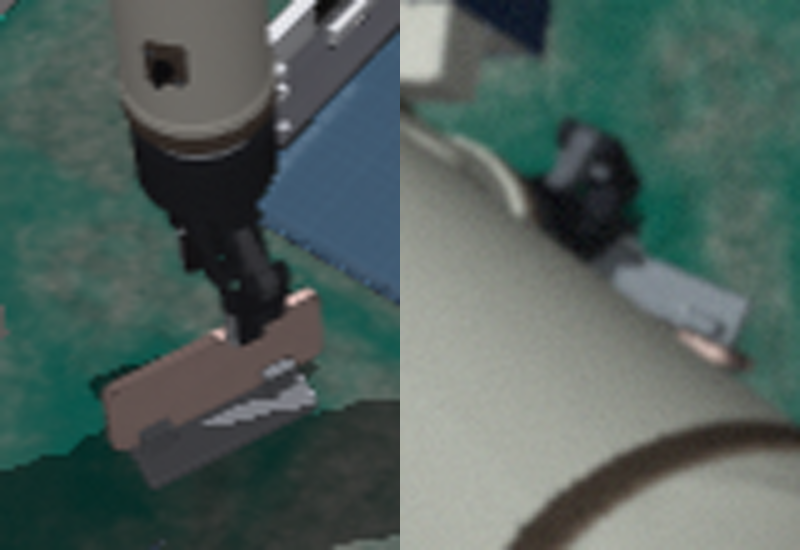

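The fingers straddle the phone's top edge in the scene crop, which runs from (106,385) to (322,293). The fingers look off-centre towards the right, so I check numerically.

```bash
python3 - <<'E'
from h import *
T=lambda u:(np.array(u)+.5)/5-.5+[240,220]
A,B=onz('scene',T((106,386)),.076),onz('scene',T((322,296)),.076)
print(A,B,(A+B)/2,np.linalg.norm(A-B))
# low-res check on first picture: extremes of pink in scene
im=cv2.imread('pics/scene0.png').astype(int);m=((im[...,2]-im[...,1]>12)).astype(np.uint8);m[:270]=0;m[325:]=0;m[:,:255]=0;m[:,315:]=0
n,l,s,_=cv2.connectedComponentsWithStats(m);i=1+np.argmax(s[1:,4]);print(s[i])
P=np.argwhere(l==i)[:,::-1];r=cv2.approxPolyDP(cv2.convexHull(P.astype(np.int32)),2,True)[:,0];print(r.tolist())
for z in(.078,.010):
  for sgn in(1,-1):
    for e in (.069,): print(z,sgn,proj('scene',[.4435+sgn*e*.374,.2635+sgn*e*.9275,z]),proj('top',[.4445+sgn*e*.374,.2625+sgn*e*.9275,z]))
st()
E
```

```text
[0.47232901 0.32524382 0.076     ] [0.41393109 0.20497531 0.076     ] [0.44313005 0.26510956 0.076     ] 0.13369678557546177
[261 278  42  32 559]
[[302, 278], [301, 291], [263, 309], [263, 296]]
0.078 1 [260.99372953 297.53484288] [163.34355198 229.69036912]
0.078 -1 [304.15246404 276.48294464] [215.14515943 251.9294834 ]
0.01 1 [263.18049649 310.17096097] [173.47864002 233.06502284]
0.01 -1 [304.78519844 289.43552294] [222.02479781 253.89806011]
t 2.95 p [0.448  0.2574 0.1019] yang -22.49 z [ 0. -0. -1.] F [-0.5 -0.1 -0. ] w 0.05 ff 0.0 q [ 0.09  0.55 -0.84  1.98  0.55  0.85 -1.44]
```

```bash
python3 - <<'E'
from h import *
go([.444,.263,.052],-22)
E
```

```text
[ 3.6 -5.9 49.9] -0.5
```

Request:
send_rows(
  steps=[
    [50,0,0,0,0],
    [50,0,0,0,0],
  ],
)

```text
clock: 3.2
position: [0.448, 0.2586, 0.1024]
ee_rot: [2.61, 1.747, 0.003]
ft_force: [0.1, 0.7, 0.3]
width: 0.05
finger_force: 0.0
```

```bash
python3 - <<'E'
from h import *
st();go([.444,.263,.052],-22)
E
```

```text
t 3.2 p [0.448  0.2586 0.1024] yang -22.42 z [ 0.002  0.001 -1.   ] F [0.1 0.7 0.3] w 0.05 ff 0.0 q [ 0.09  0.55 -0.84  1.98  0.55  0.85 -1.44]
[ 2.5 -5.5 50.4] -0.4
```

Request:
send_rows(
  steps=[
    [50,2.5,-5.5,0,-0.4],
    [50,2.5,-5.5,20,-0.4],
    [50,2.5,-5.5,40,-0.4],
    [50,2.5,-5.5,50,-0.4],
    [50,2.5,-5.5,50,-0.4],
  ],
)

```text
clock: 3.82
position: [0.442, 0.2625, 0.0499]
ee_rot: [-2.604, -1.757, 0.004]
ft_force: [0.0, 0.7, -0.1]
width: 0.0501
finger_force: 0.0
```

```bash
python3 - <<'E'
from h import *
st();go([.444,.263,.052],-22)
E
```

```text
t 3.83 p [0.442  0.2625 0.0499] yang -21.97 z [-0.003 -0.001 -1.   ] F [ 0.   0.7 -0.1] w 0.0501 ff 0.0 q [ 0.02  0.63 -0.77  2.    0.63  0.76 -1.51]
[ 1.2  1.6 -2.1] 0.0
```

Request:
send_rows(
  steps=[
    [30,1,1.5,-2,0],
    [14,1,1.5,-2,0],
    [6,1,1.5,-2,0],
    [6,1,1.5,-2,0],
    [6,1,1.5,-2,0],
  ],
)

```text
clock: 4.45
position: [0.4457, 0.2635, 0.054]
ee_rot: [2.604, 1.756, 0.002]
ft_force: [0.4, 0.0, 6.0]
width: 0.0067
finger_force: 38.8
```

```bash
python3 - <<'E'
from h import *
st()
E
```

```text
t 4.45 p [0.4457 0.2635 0.054 ] yang -22.01 z [ 0.002  0.    -1.   ] F [0.4 0.  6. ] w 0.0067 ff 38.8 q [ 0.03  0.63 -0.77  2.    0.63  0.77 -1.51]
```

Request:
send_rows(
  steps=[
    [6,0,0,0,0],
    [6,0,0,0,0],
    [6,0,0,-20,0],
    [6,0,0,-60,0],
    [6,0,0,-90,0],
    [6,0,0,-90,0],
  ],
)

```text
clock: 5.2
position: [0.446, 0.2643, 0.146]
ee_rot: [2.604, 1.756, 0.007]
ft_force: [-0.5, 0.7, -2.6]
width: 0.007
finger_force: 38.2
```

```bash
python3 - <<'E'
from h import *
st();go(jig(0,-.015,.142),1.5)
E
```

```text
t 5.2 p [0.446  0.2643 0.146 ] yang -21.99 z [ 0.004  0.002 -1.   ] F [-0.5  0.7 -2.6] w 0.007 ff 38.2 q [ 0.13  0.49 -0.89  1.95  0.48  0.92 -1.39]
[-249.2  239.6    4. ] -23.5
```

Request:
send_rows(
  steps=[
    [6,-50,48,0,-5],
    [6,-110,106,0,-12],
    [6,-170,163,0,-18],
    [6,-220,211,0,-23.5],
    [6,-249,239.5,0,-23.5],
    [6,-249,239.5,0,-23.5],
    [6,-249,239.5,0,-23.5],
    [6,-249,239.5,0,-23.5],
  ],
)

```text
clock: 6.2
position: [0.5725, -0.0563, 0.1425]
ee_rot: [-2.19, -2.25, 0.001]
ft_force: [-0.6, -0.2, -2.2]
width: 0.0066
finger_force: 38.2
```

```bash
python3 - <<'E'
from h import *
st();go(jig(0,-.015,.095),1.5)
a=grab_frame('scene')[:,:,::-1];b=grab_frame('top')[:,:,::-1]
cv2.imwrite('pics/s2.png',a);cv2.imwrite('pics/t2.png',b)
o=np.vstack([crop(a,270,150,130,75,4),crop(b,250,155,130,75,4)]);cv2.imwrite('pics/g2.png',o)
E
```

```text
t 6.2 p [ 0.5725 -0.0563  0.1425] yang 1.55 z [-0.002  0.001 -1.   ] F [-0.6 -0.2 -2.2] w 0.0066 ff 38.2 q [ 0.74  0.62 -0.92  1.81  0.58  1.01 -0.39]
[-0.3  2.4 47.5] 0.0
```

View pics/g2.png

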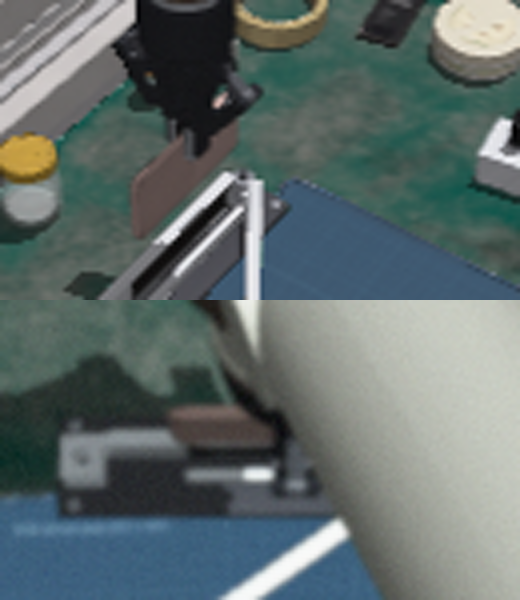

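The phone hangs level over the slot. Its left end edge is at scene crop x≈133 (rows 180-235), and in the top crop its end is at (168,410-440). I'll compute its end position along the jig.

```bash
python3 - <<'E'
from h import *
im=cv2.imread('pics/s2.png').astype(int);D=im[...,2]-im[...,1]
for r in (198,200,202,204,206):
    row=D[r,295:335];print(r,[int(v) for v in row[:16]])
it=cv2.imread('pics/t2.png').astype(int);D=it[...,2]-it[...,1]
for r in (182,184,186,188,190): print('t',r,[int(v) for v in D[r,285:300]])
print('col',[int(v) for v in D[176:196,305]],[int(v) for v in it[176:196,305,2]])
print('col',[int(v) for v in D[176:196,312]],[int(v) for v in it[176:196,312,2]])
u=np.array([np.cos(np.radians(1.5)),np.sin(np.radians(1.5))])
tcp=np.array([.574,-.0563])
def pl(n,p,off):
    e,d=ray(n,p);t=((tcp+off*u-e[:2])@u)/(d[:2]@u);P=e+t*d;return P, (P[:2]-tcp)@[-u[1],u[0]]
for x in(302.5,303,303.5): print(x,pl('scene',(x,201.5),-.004))
for x in(291,291.5,292): print(onz('top',(x,183),.169), pl('top',(x,186),-.004))
E
```

```text
198 [-38, -42, -42, -41, -37, -36, -34, -11, 14, 13, 14, 14, 14, 14, 13, 14]
200 [-40, -40, -36, -34, -35, -38, -37, -10, 15, 13, 14, 13, 14, 14, 14, 15]
202 [-19, -22, -23, -24, -31, -35, -36, -20, 14, 14, 14, 14, 14, 14, 14, 14]
204 [-19, -19, -18, -18, -19, -15, -16, -11, 14, 14, 14, 13, 13, 14, 14, 6]
206 [-17, -17, -18, -15, -13, -12, -15, -8, 12, 13, 14, 14, 14, 9, -9, -21]
t 182 [-9, -9, -10, -10, -8, -8, -6, 1, 8, 8, 14, 10, 13, 14, 15]
t 184 [-2, -2, -4, -7, -4, -1, 4, 8, 9, 13, 15, 17, 15, 14, 12]
t 186 [0, -2, -3, -5, -2, -2, -3, 3, 10, 12, 9, 10, 7, 9, 13]
t 188 [-7, -8, -8, -8, -9, -8, -5, -2, 2, 9, 10, 10, 8, 13, 10]
t 190 [-8, -7, -10, -5, -6, -7, -8, -8, -2, -1, 2, 5, 6, 6, 6]
col [-19, -19, -24, -22, -10, 6, 11, 15, 14, 10, 9, 6, 10, 10, 5, -2, -2, -3, -3, -1] [80, 83, 67, 57, 58, 87, 111, 115, 100, 82, 71, 71, 77, 80, 84, 70, 40, 34, 36, 43]
col [-1, 3, 1, -1, -3, 0, -1, 6, 8, 9, 11, 11, 8, 10, 4, 1, -2, -3, 0, -1] [62, 48, 30, 14, 15, 21, 25, 49, 67, 69, 76, 71, 72, 74, 77, 66, 37, 27, 40, 46]
302.5 (array([0.56806055, 0.01771232, 0.14271383]), np.float64(0.07414243600950114))
303 (array([0.56812498, 0.01525187, 0.14057764]), np.float64(0.07168113760186494))
303.5 (array([0.56818965, 0.01278196, 0.13843324]), np.float64(0.06921037995179595))
[0.56843148 0.01519185 0.169     ] (array([0.5680733 , 0.01722517, 0.14153615]), np.float64(0.0736551183647956))
[0.56844894 0.01407064 0.169     ] (array([0.56810342, 0.01607495, 0.1414849 ]), np.float64(0.0725045054342202))
[0.56846642 0.0129494  0.169     ] (array([0.56813355, 0.01492457, 0.14143364]), np.float64(0.07135372715796673))
```

```bash
python3 - <<'E'
from h import *
st();go(jig(-.006,-.019,.095),1.5);go(jig(-.006,-.019,.073),1.5)
E
```

```text
t 6.3 p [ 0.5728 -0.0554  0.143 ] yang 1.67 z [-0.001  0.001 -1.   ] F [ 0.6  0.1 -2. ] w 0.0068 ff 38.2 q [ 0.73  0.62 -0.92  1.81  0.58  1.01 -0.39]
[-5.1 -4.  48. ] 0.2
[-5.2 -3.9 70. ] 0.2
```

Request:
send_rows(
  steps=[
    [6,-5,-4,0,0],
    [6,-5,-4,25,0],
    [6,-5,-4,45,0],
    [6,-5,-4,60,0],
    [6,-5,-4,69,0],
    [6,-5,-4,69,0],
    [6,-5,-4,69,0],
  ],
)

```text
clock: 7.18
position: [0.5703, -0.0623, 0.0748]
ee_rot: [2.191, 2.25, 0.001]
ft_force: [-0.4, 0.8, -2.2]
width: 0.0066
finger_force: 38.1
```

```bash
python3 - <<'E'
from h import *
st();go(jig(0,-.019,.073),1.5)
a=grab_frame('scene')[:,:,::-1];b=grab_frame('top')[:,:,::-1]
st();cv2.imwrite('pics/s3.png',a);cv2.imwrite('pics/t3.png',b)
o=np.vstack([crop(a,280,170,100,75,5)[:300],crop(b,255,165,100,55,5)]);cv2.imwrite('pics/g3.png',o)
E
```

```text
t 7.17 p [ 0.5703 -0.0623  0.0748] yang 1.51 z [ 0.001  0.    -1.   ] F [-0.4  0.8 -2.2] w 0.0066 ff 38.1 q [ 0.69  0.7  -0.85  1.85  0.67  0.9  -0.45]
[1.6 4.7 1.8] 0.0
t 7.28 p [ 0.5704 -0.0624  0.075 ] yang 1.51 z [ 0.001 -0.    -1.   ] F [-0.1 -0.7 -2.5] w 0.0066 ff 38.1 q [ 0.69  0.7  -0.85  1.85  0.67  0.9  -0.45]
```

View pics/g3.png

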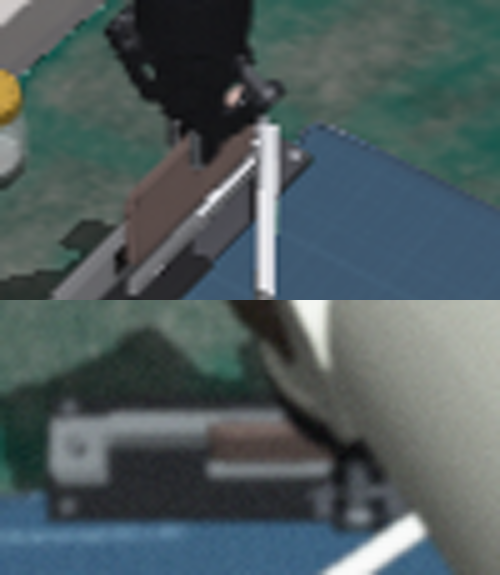

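```bash
python3 - <<'E'
from h import *
it=cv2.imread('pics/t3.png').astype(int)
for r in(188,190,191,192,194,197,198,199): print(r,[tuple(int(x) for x in it[r,c,[2,1]]) for c in range(291,303)])
def jy(P):
    c,s=np.cos(np.radians(JY)),np.sin(np.radians(JY));d=P[:2]-JO;return np.array([c*d[0]+s*d[1],-s*d[0]+c*d[1]])
for z in(.095,.08,.06):print(z,[jy(onz('top',(x,191),z)) for x in (295.5,296,296.5,297)])
print('rail',[jy(onz('top',(x,198),.024)) for x in(295.5,296,296.5)])
print('col',[(r,tuple(int(x) for x in it[r,308,[2,1]])) for r in range(180,204)])
for r in (183,184,186,190,196,200): print(r,jy(onz('top',(308,r),.042)),jy(onz('top',(308,r),.099)),jy(onz('top',(308,r),.024)))
E
```

```text
188 [(132, 139), (126, 132), (126, 133), (131, 139), (130, 137), (123, 131), (128, 133), (123, 128), (114, 119), (113, 118), (113, 116), (113, 117)]
190 [(133, 139), (134, 140), (130, 139), (131, 140), (131, 138), (109, 112), (104, 97), (106, 96), (116, 104), (113, 102), (116, 106), (117, 102)]
191 [(118, 125), (113, 120), (115, 121), (112, 119), (110, 116), (96, 93), (89, 81), (95, 84), (102, 88), (106, 91), (108, 94), (114, 100)]
192 [(92, 97), (91, 95), (90, 94), (86, 93), (85, 90), (80, 79), (76, 67), (81, 71), (84, 72), (92, 79), (94, 77), (96, 83)]
194 [(58, 62), (62, 65), (63, 66), (62, 68), (60, 65), (55, 55), (55, 50), (67, 56), (70, 62), (75, 66), (77, 66), (71, 60)]
197 [(37, 40), (35, 39), (38, 41), (37, 41), (48, 49), (68, 71), (93, 95), (96, 100), (101, 103), (88, 88), (93, 93), (90, 91)]
198 [(40, 41), (42, 44), (40, 43), (35, 38), (47, 51), (84, 89), (114, 117), (126, 132), (121, 127), (116, 121), (117, 121), (114, 120)]
199 [(41, 44), (37, 39), (41, 44), (42, 44), (46, 49), (78, 83), (107, 110), (117, 125), (115, 123), (116, 123), (113, 121), (115, 120)]
0.095 [array
[... 724 characters left out ...]
5)), (191, (109, 95)), (192, (91, 78)), (193, (80, 70)), (194, (78, 66)), (195, (75, 64)), (196, (83, 72)), (197, (95, 94)), (198, (114, 118)), (199, (111, 115)), (200, (82, 85)), (201, (46, 54)), (202, (41, 44)), (203, (37, 41))]
183 [0.02655117 0.02277186] [0.01239635 0.02093899] [0.03102111 0.02335066]
184 [0.02390819 0.02278372] [0.00990248 0.02095017] [0.02833105 0.02336273]
186 [0.01863017 0.02280739] [0.00492222 0.02097251] [0.022959   0.02338683]
190 [0.00810577 0.02285461] [-0.00500843  0.02101706] [0.01224709 0.02343488]
196 [-0.00760221  0.02292507] [-0.01983023  0.02108355] [-0.00374073  0.0235066 ]
200 [-0.01802215  0.02297181] [-0.02966232  0.02112766] [-0.01434631  0.02355418]
```

The top view shows the phone end at px x≈296 (jig y≈0.050), so it needs about 4 mm more along +y. The jaw's back edge reads 17.6 mm against the true 17.5, so the lateral calibration is good.

Request:
send_rows(
  steps=[
    [6,4.3,2,0,0],
    [6,4.3,4.7,0,0],
    [6,4.3,4.7,0,0],
    [6,4.3,4.7,0,0],
  ],
)

```text
clock: 7.78
position: [0.5744, -0.0581, 0.0743]
ee_rot: [2.192, 2.25, -0.0]
ft_force: [-0.7, 0.7, -1.7]
width: 0.0069
finger_force: 38.1
```

```bash
python3 - <<'E'
from h import *
st();go(jig(0,-.0163,.0535),1.5)
E
```

```text
t 7.78 p [ 0.5744 -0.0581  0.0743] yang 1.5 z [-0. -0. -1.] F [-0.7  0.7 -1.7] w 0.0069 ff 38.1 q [ 0.68  0.71 -0.85  1.84  0.67  0.9  -0.46]
[ 0.3  0.5 20.8] 0.0
```

Request:
send_rows(
  steps=[
    [6,0,0.3,4,0],
    [6,0,0.3,8,0],
    [6,0,0.3,10,0],
    [6,0,0.3,10,0],
  ],
)

```text
clock: 8.28
position: [0.5745, -0.058, 0.064]
ee_rot: [-2.192, -2.25, 0.0]
ft_force: [-0.1, 0.7, -2.5]
width: 0.0068
finger_force: 38.1
```

```bash
python3 - <<'E'
from h import *
st();go(jig(0,-.0163,.0535),1.5)
E
```

```text
t 8.28 p [ 0.5745 -0.058   0.064 ] yang 1.51 z [-0.001  0.    -1.   ] F [-0.1  0.7 -2.5] w 0.0068 ff 38.1 q [ 0.67  0.72 -0.83  1.84  0.68  0.89 -0.47]
[ 0.1  0.5 10.5] 0.0
```

Request:
send_rows(
  steps=[
    [6,0,0,4,0],
    [6,0,0,8,0],
    [6,0,0,9,0],
    [6,0,0,9.5,0],
    [6,0,0,9.5,0],
  ],
)

```text
clock: 8.9
position: [0.5747, -0.058, 0.0548]
ee_rot: [2.192, 2.25, 0.0]
ft_force: [0.1, 0.1, -2.1]
width: 0.0067
finger_force: 38.1
```

```bash
python3 - <<'E'
from h import *
st();go(jig(0,-.0163,.0535),1.5)
E
```

```text
t 8.9 p [ 0.5747 -0.058   0.0548] yang 1.51 z [ 0. -0. -1.] F [ 0.1  0.1 -2.1] w 0.0067 ff 38.1 q [ 0.66  0.73 -0.82  1.85  0.7   0.87 -0.47]
[0.2 0.2 1.3] 0.0
```

Request:
send_rows(
  steps=[
    [6,0,0,0.7,0],
    [6,0,0,1.4,0],
    [6,0,0,1.4,0],
  ],
)

```text
clock: 9.28
position: [0.575, -0.058, 0.0541]
ee_rot: [2.192, 2.25, 0.0]
ft_force: [-1.8, -0.5, 4.2]
width: 0.0066
finger_force: 39.1
```

Request:
send_rows(
  steps=[
    [14,0,0,0,0],
    [30,0,0,0,0],
    [30,0,0,0,0],
    [30,0,0,-20,0],
    [30,0,0,-60,0],
    [30,0,0,-110,0],
    [30,0,0,-110,0],
  ],
)

```text
clock: 10.15
position: [0.5781, -0.0573, 0.1689]
ee_rot: [2.187, 2.246, 0.008]
ft_force: [0.5, -0.2, 0.1]
width: 0.0299
finger_force: 0.0
```

```bash
python3 - <<'E'
from h import *
st();go(jig(-.15,.034,.16),1.5);go(jig(-.15,.034,.033),1.5)
E
```

```text
t 10.15 p [ 0.5781 -0.0573  0.1689] yang 1.53 z [ 0.009 -0.001 -1.   ] F [ 0.5 -0.2  0.1] w 0.0299 ff 0.0 q [ 0.75  0.59 -0.95  1.78  0.55  1.05 -0.37]
[  50.  -153.2    7.5] 0.0
[  50.2 -154.3  134.5] 0.0
```

Request:
send_rows(
  steps=[
    [0,17,-50,0,0],
    [0,34,-100,0,0],
    [0,50,-154,7,0],
    [0,50,-154,7,0],
    [0,50,-154,60,0],
    [0,50,-154,100,0],
    [0,50,-154,134,0],
    [0,50,-154,134,0],
    [0,50,-154,134,0],
  ],
)

```text
clock: 11.28
position: [0.4206, -0.0117, 0.0303]
ee_rot: [2.191, 2.25, 0.002]
ft_force: [0.4, -0.0, 0.8]
width: -0.0003
finger_force: 0.0
```

```bash
python3 - <<'E'
from h import *
st();go(jig(-.033,.034,.033),1.5)
a=grab_frame('scene')[:,:,::-1];b=grab_frame('top')[:,:,::-1]
cv2.imwrite('pics/t4.png',b)
o=np.vstack([crop(a,280,170,100,75,5)[:375],crop(b,255,165,100,40,5)]);cv2.imwrite('pics/g4.png',o)
E
```

```text
t 11.28 p [ 0.4206 -0.0117  0.0303] yang 1.52 z [ 0.001  0.    -1.   ] F [ 0.4 -0.   0.8] w -0.0003 ff 0.0 q [ 0.67  0.57 -0.83  2.23  0.73  0.63 -0.67]
[ 1.000e-01  1.201e+02 -2.500e+00] 0.0
```

View pics/g4.png

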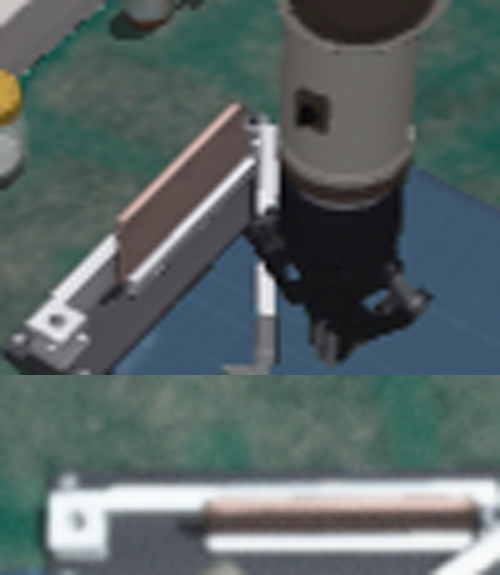

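The phone stands in the slot. Its top edge spans the top crop from x≈205 to 478, and the fingers sit outside the open jaw. I'll check centring.

```bash
python3 - <<'E'
from h import *
it=cv2.imread('pics/t4.png').astype(int)
for r in(190,191,192): print(r,[int(it[r,c,2]) for c in range(292,300)],[int(it[r,c,2]) for c in range(345,355)],[int(it[r,c,2]-it[r,c,1]) for c in range(292,300)],[int(it[r,c,2]-it[r,c,1]) for c in range(345,355)])
def jy(P):
    c,s=np.cos(np.radians(JY)),np.sin(np.radians(JY));d=P[:2]-JO;return np.array([c*d[0]+s*d[1],-s*d[0]+c*d[1]])
f=lambda u:(u+.5)/5-.5+255
for x in(205,206,478,479): print(x,jy(onz('top',(f(x),191),.078)))
E
```

```text
190 [243, 243, 239, 215, 191, 203, 221, 222] [225, 224, 216, 203, 185, 194, 222, 233, 229, 204] [-4, -3, -4, -6, 4, 12, 19, 18] [21, 21, 22, 22, 16, 2, -3, -2, -3, -8]
191 [216, 217, 209, 173, 155, 174, 192, 202] [194, 186, 177, 162, 138, 138, 161, 191, 189, 160] [-9, -9, -6, 0, 13, 20, 23, 25] [24, 24, 23, 19, 16, 2, -2, -7, -6, -7]
192 [133, 133, 127, 116, 114, 124, 138, 152] [117, 114, 109, 97, 89, 95, 131, 169, 154, 114] [-7, -5, -4, 2, 13, 17, 19, 22] [15, 15, 14, 14, 10, 1, -8, -8, -9, -4]
205 [-0.00237602  0.05227547]
206 [-0.00238137  0.05178259]
478 [-0.0038393  -0.08250825]
479 [-0.00384467 -0.0830028 ]
```

Request:
send_rows(
  steps=[
    [0,0,15,-2,0],
    [0,0,30,-2,0],
    [0,0,45,-2,0],
    [0,0,60,-2,0],
    [0,0,75,-2,0],
    [0,0,90,-2,0],
    [0,0,100,-2,0],
    [0,0,107,-2,0],
    [0,0,112,-2,0],
    [0,0,112,-2,0],
  ],
)

```text
clock: 12.62
position: [0.5317, -0.0091, 0.0315]
ee_rot: [2.192, 2.25, 0.0]
ft_force: [-0.7, 0.1, 0.1]
width: -0.0004
finger_force: 0.0
```

Request:
send_rows(
  steps=[
    [0,0,2,0,0],
    [0,0,4,0,0],
    [0,0,6,0,0],
    [0,0,8,0,0],
    [0,0,8,0,0],
  ],
)

```text
clock: 13.25
position: [0.5397, -0.0089, 0.0314]
ee_rot: [2.192, 2.25, 0.0]
ft_force: [0.7, -0.1, 0.5]
width: 0.0002
finger_force: 0.0
```

```bash
python3 - <<'E'
from h import *
st();go(jig(-.031,.034,.033),1.5)
b=grab_frame('top')[:,:,::-1]
cv2.imwrite('pics/g5.png',crop(b,255,165,110,60,6))
E
```

```text
t 13.25 p [ 0.5397 -0.0089  0.0314] yang 1.51 z [ 0.  0. -1.] F [ 0.7 -0.1  0.5] w 0.0002 ff 0.0 q [ 0.58  0.72 -0.8   1.95  0.72  0.79 -0.61]
[ 0.5  3.  -1.6] 0.0
```

View pics/g5.png

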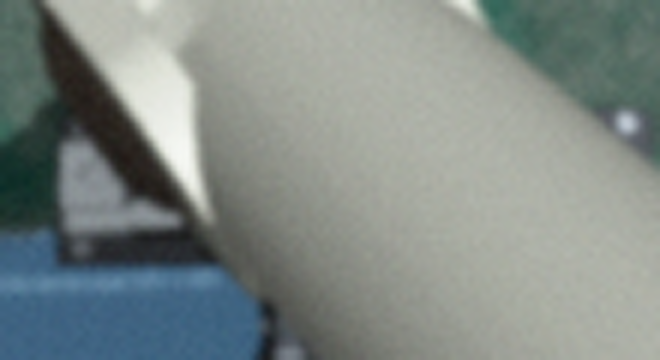

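The arm hides the jig from the top camera. I'll keep creeping in until I feel force.

Request:
send_rows(
  steps=[
    [0,0,1,0,0],
    [0,0,2,0,0],
    [0,0,3,0,0],
    [0,0,3,0,0],
  ],
)

```text
clock: 13.8
position: [0.5426, -0.0088, 0.0315]
ee_rot: [2.192, 2.25, 0.0]
ft_force: [-0.2, -0.1, 0.8]
width: 0.0
finger_force: 0.1
```

Request:
send_rows(
  steps=[
    [0,0,1,0,0],
    [0,0,2,0,0],
    [0,0,2,0,0],
  ],
)

```text
clock: 14.18
position: [0.5445, -0.0088, 0.0315]
ee_rot: [2.192, 2.25, 0.0]
ft_force: [-0.1, 0.6, 0.8]
width: -0.0003
finger_force: 0.0
```

Request:
send_rows(
  steps=[
    [0,0,1,0,0],
    [0,0,2,0,0],
    [0,0,3,0,0],
    [0,0,3,0,0],
  ],
)

```text
clock: 14.68
position: [0.5451, -0.0087, 0.0313]
ee_rot: [-2.19, -2.249, 0.006]
ft_force: [-9.0, -0.6, 9.2]
width: -0.0002
finger_force: 3.5
```

Request:
send_rows(
  steps=[
    [0,0,1,0,0],
    [0,0,2,0,0],
    [0,0,2,0,0],
  ],
)

```text
clock: 15.05
position: [0.5453, -0.0088, 0.0313]
ee_rot: [-2.189, -2.248, 0.011]
ft_force: [-13.6, 0.2, 14.4]
width: -0.0001
finger_force: 6.1
```

Request:
send_rows(
  steps=[
    [0,0,-10,0,0],
    [0,0,-40,0,0],
    [20,0,-40,-50,0],
    [40,0,-40,-110,0],
    [40,-60,-70,-120,0],
    [40,-120,-100,-120,0],
    [40,-180,-125,-120,0],
    [40,-240,-140,-120,0],
    [40,-300,-140,-120,0],
    [40,-300,-140,-120,0],
    [40,-300,-140,-120,0],
  ],
)

```text
clock: 16.42
position: [0.4173, -0.3125, 0.1512]
ee_rot: [2.194, 2.249, 0.001]
ft_force: [-0.6, 0.9, -0.2]
width: 0.0399
finger_force: 0.0
```

```bash
python3 - <<'E'
from h import *
st();go([.4133,-.3245,.045],1.5)
a=grab_frame('scene')[:,:,::-1];b=grab_frame('top')[:,:,::-1]
cv2.imwrite('pics/t6.png',b)
o=np.vstack([np.hstack([crop(a,280,180,70,60,5),crop(a,370,150,50,60,5)]),crop(b,255,165,120,50,5)]);cv2.imwrite('pics/g6.png',o)
E
```

```text
t 16.43 p [ 0.4173 -0.3125  0.1512] yang 1.41 z [ 0.001  0.001 -1.   ] F [-0.6  0.9 -0.2] w 0.0399 ff 0.0 q [ 1.35  0.52 -0.96  1.93  0.52  0.96  0.17]
[-12.   -4.3 106.2] -0.1
```

View pics/g6.png

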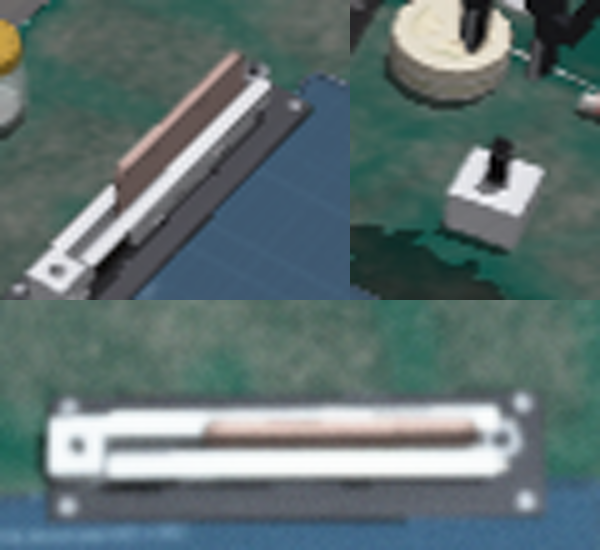

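The jaw lies parallel and shut, the phone is seated, and the hole at top crop (78,445) and the pin are clear. Next I refine the hole and pin positions numerically.

```bash
python3 - <<'E'
from h import *
def dark(f,x0,x1,y0,y1):
    g=cv2.cvtColor(f,cv2.COLOR_BGR2GRAY).astype(float)[y0:y1,x0:x1];w=np.clip(200-g,0,None)
    print(g.astype(int).tolist()); Y,X=np.mgrid[y0:y1,x0:x1];return (w*X).sum()/w.sum(),(w*Y).sum()/w.sum()
for n in('t6','top0'):
    p=dark(cv2.imread(f'pics/{n}.png'),268,273,191,197);print(n,p,onz('top',p,.042),onz('top',p,.035))
p=dark(cv2.imread('pics/scene0.png'),288,295,231,237);print(p,onz('scene',p,.042),onz('scene',p,.038))
im=cv2.imread('pics/top0.png');g=cv2.cvtColor(im,cv2.COLOR_BGR2GRAY);print(g[250:266,418:440].tolist())
E
```

```text
[[247, 242, 238, 242, 246], [238, 208, 194, 216, 239], [224, 167, 138, 172, 231], [221, 170, 133, 160, 227], [236, 213, 182, 198, 236], [247, 240, 234, 237, 246]]
t6 (np.float64(270.0244755244755), np.float64(193.5979020979021)) [0.5710997  0.07822751 0.042     ] [0.57262821 0.079165   0.035     ]
[[246, 240, 236, 241, 246], [238, 214, 202, 219, 239], [228, 198, 172, 182, 229], [231, 208, 167, 167, 226], [240, 222, 186, 195, 233], [247, 241, 231, 236, 244]]
top0 (np.float64(270.406015037594), np.float64(193.78195488721803)) [0.57063381 0.07723614 0.042     ] [0.57215908 0.07816676 0.035     ]
[[164, 226, 224, 224, 219, 186, 134], [228, 228, 224, 216, 220, 224, 219], [228, 209, 116, 120, 154, 210, 225], [227, 201, 112, 117, 144, 206, 226], [227, 223, 198, 177, 196, 228, 218], [162, 212, 228, 228, 228, 218, 157]]
(np.float64(291.0980392156863), np.float64(233.44645550527903)) [0.57065691 0.07750027 0.042     ] [0.57290704 0.07509797 0.038     ]
[[247, 249, 249, 250, 250, 251, 252, 252, 252, 252, 251, 252, 252, 252, 252, 252, 252, 252, 249, 229, 163, 122], [251, 252, 252, 252, 252, 251,
[... 915 characters left out ...]
159, 229, 248, 251, 249, 229], [186, 242, 251, 251, 249, 239, 207, 169, 134, 115, 97, 94, 117, 142, 169, 204, 229, 245, 251, 252, 250, 238], [164, 238, 250, 252, 252, 249, 241, 228, 198, 178, 167, 175, 198, 220, 236, 245, 249, 251, 252, 252, 251, 244], [150, 234, 250, 252, 252, 251, 250, 248, 241, 235, 232, 237, 243, 248, 250, 251, 251, 252, 252, 252, 252, 249], [138, 224, 248, 251, 252, 252, 252, 252, 251, 250, 250, 250, 251, 251, 252, 252, 252, 252, 252, 252, 252, 250], [115, 198, 244, 251, 252, 252, 252, 252, 252, 252, 252, 251, 251, 252, 252, 252, 252, 252, 252, 252, 252, 250], [107, 183, 241, 251, 252, 252, 252, 252, 252, 252, 252, 252, 252, 252, 252, 252, 252, 252, 252, 252, 251, 249]]
```

Request:
send_rows(
  steps=[
    [40,-12,-4,20,0],
    [40,-12,-4,40,0],
    [40,-12,-4,50,0],
    [40,-12,-4,50,0],
  ],
)

```text
clock: 17.02
position: [0.4131, -0.3232, 0.1001]
ee_rot: [-2.189, -2.25, -0.001]
ft_force: [1.3, -0.2, -0.4]
width: 0.0397
finger_force: 0.0
```

Request:
send_rows(
  steps=[
    [40,-1,0,20,0],
    [40,-1,0,40,0],
    [40,-1,0,54,0],
    [40,-1,0,54,0],
    [40,-1,0,54,0],
  ],
)

```text
clock: 17.65
position: [0.4141, -0.3252, 0.0476]
ee_rot: [2.191, 2.251, 0.001]
ft_force: [-0.5, 0.2, 1.0]
width: 0.0401
finger_force: 0.0
```

Request:
send_rows(
  steps=[
    [25,0,0,0,0],
    [14,0,0,0,0],
    [12,0,0,0,0],
    [12,0,0,0,0],
    [12,0,0,0,0],
  ],
)

```text
clock: 18.27
position: [0.4141, -0.3257, 0.0481]
ee_rot: [2.191, 2.25, -0.0]
ft_force: [-0.2, 1.2, 7.1]
width: 0.0138
finger_force: 58.5
```

```bash
python3 - <<'E'
from h import *
st()
E
```

```text
t 18.27 p [ 0.4141 -0.3257  0.0481] yang 1.5 z [ 0.001 -0.001 -1.   ] F [-0.2  1.2  7.1] w 0.0138 ff 58.5 q [ 1.25  0.67 -0.82  1.98  0.69  0.79  0.06]
```

Request:
send_rows(
  steps=[
    [10,0,0,-10,0],
    [10,0,0,-40,0],
    [10,0,0,-80,0],
    [10,0,0,-80,0],
  ],
)

```text
clock: 18.77
position: [0.4156, -0.3265, 0.1305]
ee_rot: [2.188, 2.246, 0.0]
ft_force: [0.0, 0.2, -0.3]
width: 0.0139
finger_force: 59.0
```

```bash
python3 - <<'E'
from h import *
st();go([.5712,.0783,.128],1.5)
E
```

```text
t 18.77 p [ 0.4156 -0.3265  0.1305] yang 1.5 z [ 0.004 -0.004 -1.   ] F [ 0.   0.2 -0.3] w 0.0139 ff 59.0 q [ 1.34  0.56 -0.93  1.94  0.56  0.92  0.16]
[400.6 166.1   1.6] -0.0
```

Request:
send_rows(
  steps=[
    [10,60,10,0,0],
    [10,120,20,0,0],
    [10,180,35,0,0],
    [10,240,60,0,0],
    [10,300,95,0,0],
    [10,350,130,0,0],
    [10,400,166,0,0],
    [10,400,166,0,0],
    [10,400,166,0,0],
    [10,400,166,0,0],
    [10,400,166,0,0],
  ],
)

```text
clock: 20.15
position: [0.5686, 0.0766, 0.1272]
ee_rot: [2.195, 2.247, -0.002]
ft_force: [0.5, 0.2, -1.1]
width: 0.0138
finger_force: 59.1
```

```bash
python3 - <<'E'
from h import *
st();go([.5712,.0783,.095],1.5)
E
```

```text
t 20.15 p [0.5686 0.0766 0.1272] yang 1.35 z [-0.001 -0.001 -1.   ] F [ 0.5  0.2 -1.1] w 0.0138 ff 59.1 q [ 0.49  0.64 -0.91  1.82  0.6   0.98 -0.64]
[ 1.7  2.6 32.2] -0.2
```

Request:
send_rows(
  steps=[
    [10,1.5,2.5,10,0],
    [10,1.5,2.5,25,0],
    [10,1.5,2.5,32,0],
    [10,1.5,2.5,32,0],
    [10,1.5,2.5,32,0],
  ],
)

```text
clock: 20.78
position: [0.5717, 0.0808, 0.0955]
ee_rot: [-2.192, -2.251, -0.001]
ft_force: [0.2, 0.6, -0.3]
width: 0.0137
finger_force: 59.1
```

```bash
python3 - <<'E'
from h import *
st();go([.5712,.0783,.095],1.5)
s=readout.get_state();p=s['position']
a=grab_frame('scene')[:,:,::-1];cv2.imwrite('pics/s7.png',a)
for z in(-.044,-.030,-.014): print(z,proj('scene',p+[0,0,z]))
print('hole',proj('scene',[.5712,.0783,.042]))
g=cv2.cvtColor(a,cv2.COLOR_BGR2GRAY)
c=proj('scene',p+[0,0,-.03]).astype(int);print(c[0]-12,c[1]-14)
for r in range(c[1]-14,c[1]+12): print(r,' '.join('%3d'%v for v in g[r,c[0]-12:c[0]+13]))
E
```

```text
t 20.77 p [0.5717 0.0808 0.0955] yang 1.52 z [ 0.  0. -1.] F [ 0.2  0.6 -0.3] w 0.0137 ff 59.1 q [ 0.46  0.68 -0.87  1.83  0.64  0.94 -0.68]
[-2.5 -0.5  0.5] 0.0
-0.044 [290.05201154 232.04107235]
-0.03 [289.83476563 229.22589006]
-0.014 [289.58290169 225.96210981]
hole [290.80778087 233.52056347]
277 215
215  87  87  87  88  85  79  49  35  51  34  17  17  20  19  21  20  22  21  23  26  31  21  23  21  22
216  90  91  90  87  85  84  70  59  61  19  18  18  18  23  22  22  21  21  21  23  21  23  22  21  32
217  88  92  92  92  95  92  71  59  58  16  16  19  19  23  22  22  21  21  22  22  21  21  22  32 139
218  91  96  97  99  99  98  84  56  72  17  16  16  17  24  23  22  22  21  21  22  22  21  40 144 228
219  95 101 104 105 105 102  86  55  73  15  14  14  39  62  33  22  20  21  22  24  23  41 143 227 225
220  87  95 100 101 101  98  90  78  73  16  15  14  38  71  72  33  22  21  21  21  40 144 228 225 225
221  88  95 100  98  98  96  96  94  74  30  14  15  38  73  75  44  21  21  22  44 147 228 225 225 203
222  93  96  96 100 104 102  98  95  74  31  39  63  57  73  75  
[... 1210 characters left out ...]
  89  85  98 121 164 226 200 113 122 147 205 225 213 154 110  98  33  20  31
235  90  86  88  88  85  85  83  83  96 115 120 122 121 141 176 195 228 217 155 105 110  93  35  33  41
236  88  89  91  90  89  84  87  97  91 113 112 115 120 122 165 227 218 157 104 107  94  52  35  42  41
237  92  94  93  92  86 116 173 157 106 115 115 112 113 118 121 150 181 105 107 101  79  41  42  41  56
238  89  89  91  89  80  99 131 115  74 113 112 115 114 112 113 113 110 111 111 119 117  41  42  56  80
239  89  86  80  73  80  81  78  79  87 107 115 113 113 114 112 111 123 133 121 126  78  42  56  80  81
240  83  76  71  58  44  63  79  80  78  88 112 113 112 111 114 124 134 121 128  81  43  56  81  82  81
```

Request:
send_rows(
  steps=[
    [10,-3,-0.5,0,0],
    [10,-3,-0.5,0,0],
    [10,-3,-0.5,5,0],
    [10,-3,-0.5,8,0],
    [10,-3,-0.5,10,0],
    [10,-3,-0.5,12,0],
    [10,-3,-0.5,12,0],
  ],
)

```text
clock: 21.7
position: [0.571, 0.0775, 0.0832]
ee_rot: [-2.192, -2.25, 0.0]
ft_force: [-0.0, -0.8, -0.8]
width: 0.0138
finger_force: 59.1
```

```bash
python3 - <<'E'
from h import *
st();go([.5712,.0778,.056],1.5);print(readout.get_state()['moment'])
E
```

```text
t 21.7 p [0.571  0.0775 0.0832] yang 1.51 z [-0.  0. -1.] F [-0.  -0.8 -0.8] w 0.0138 ff 59.1 q [ 0.45  0.7  -0.86  1.84  0.66  0.92 -0.68]
[ 0.3  0.2 27.2] 0.0
[-0.01331562  0.00256374 -0.00679112]
```

Request:
send_rows(
  steps=[
    [10,0,0,2,0],
    [10,0,0,4,0],
    [10,0,0,6,0],
    [10,0,0,6,0],
  ],
)

```text
clock: 22.2
position: [0.571, 0.0774, 0.0772]
ee_rot: [-2.192, -2.25, 0.0]
ft_force: [0.6, 1.2, -1.1]
width: 0.0139
finger_force: 59.1
```

```bash
python3 - <<'E'
from h import *
st();print(readout.get_state()['moment'])
E
```

```text
t 22.2 p [0.571  0.0774 0.0772] yang 1.51 z [-0. -0. -1.] F [ 0.6  1.2 -1.1] w 0.0139 ff 59.1 q [ 0.45  0.7  -0.85  1.84  0.66  0.91 -0.69]
[-0.06894323  0.01922096 -0.05073675]
```

Request:
send_rows(
  steps=[
    [10,0.4,0,2,0],
    [10,0.4,0,4,0],
    [10,0.4,0,6,0],
    [10,0.4,0,6,0],
  ],
)

```text
clock: 22.7
position: [0.5711, 0.0777, 0.0712]
ee_rot: [-2.192, -2.25, 0.0]
ft_force: [-0.4, -0.3, -0.9]
width: 0.0139
finger_force: 59.1
```

Request:
send_rows(
  steps=[
    [10,0,0,2,0],
    [10,0,0,4,0],
    [10,0,0,6,0],
    [10,0,0,6,0],
  ],
)

```text
clock: 23.2
position: [0.5711, 0.0777, 0.0652]
ee_rot: [2.192, 2.25, -0.0]
ft_force: [1.8, -0.5, -2.0]
width: 0.0134
finger_force: 59.0
```

Request:
send_rows(
  steps=[
    [10,0,0.2,2,0],
    [10,0,0.2,4,0],
    [10,0,0.2,6,0],
    [10,0,0.2,6,0],
  ],
)

```text
clock: 23.7
position: [0.5713, 0.0778, 0.0592]
ee_rot: [-2.192, -2.25, 0.0]
ft_force: [1.1, -1.5, -1.2]
width: 0.0139
finger_force: 59.0
```

Request:
send_rows(
  steps=[
    [10,0,0,1,0],
    [10,0,0,2,0],
    [10,0,0,3,0],
    [10,0,0,3,0],
  ],
)

```text
clock: 24.2
position: [0.5714, 0.0778, 0.0563]
ee_rot: [2.192, 2.25, 0.0]
ft_force: [0.5, -1.3, -0.7]
width: 0.0135
finger_force: 59.1
```

Request:
send_rows(
  steps=[
    [10,0,0,0.7,0],
    [10,0,0,1.4,0],
    [10,0,0,1.4,0],
  ],
)

```text
clock: 24.58
position: [0.5715, 0.0778, 0.0561]
ee_rot: [2.191, 2.25, -0.0]
ft_force: [-2.5, -3.0, 9.7]
width: 0.0137
finger_force: 60.2
```

Request:
send_rows(
  steps=[
    [18,0,0,-1,0],
    [40,0,0,-1,0],
    [40,0,0,-1,0],
    [40,0,0,-20,0],
    [60,0,0,-60,0],
    [60,0,0,-100,0],
    [60,0,0,-100,0],
  ],
)

```text
clock: 25.45
position: [0.5739, 0.0791, 0.1596]
ee_rot: [2.188, 2.248, 0.009]
ft_force: [0.4, -0.6, -0.8]
width: 0.0603
finger_force: 0.0
```

```bash
python3 - <<'E'
from h import *
st();go(jig(.0005,.085,.1),1.5);go(jig(.0005,.085,.015),1.5)
a=grab_frame('scene')[:,:,::-1];cv2.imwrite('pics/s8.png',a)
print('seated knob top/mid px',proj('scene',[.5713,.0783,.078]),proj('scene',[.5713,.0783,.062]),'collar',proj('scene',[.5713,.0783,.044]))
g=cv2.cvtColor(a,cv2.COLOR_BGR2GRAY)
for r in range(218,240): print(r,' '.join('%3d'%v for v in g[r,278:302]))
E
```

```text
t 25.45 p [0.5739 0.0791 0.1596] yang 1.53 z [ 0.007  0.001 -1.   ] F [ 0.4 -0.6 -0.8] w 0.0603 ff 0.0 q [ 0.51  0.6  -0.94  1.79  0.56  1.03 -0.61]
[-35.6  -2.5  59.5] 0.0
[-35.6  -3.1 144.5] 0.0
seated knob top/mid px [290.23488413 226.25429212] [290.48116877 229.50791848] collar [290.75379118 233.10948885]
218  96  98  99  99  98  98 101 100  98  99  99  98  96  96  96  95  99 102 100  98  97  96 155 228
219 101 104 105 105 102  98  99  99  97  95  96  96  94  93  92  91  92  93  92  94 100 157 228 225
220  96 100 101 102  98  96  95  97 100 104 103  95  91  89  88  88  86  87  86  88 154 228 226 226
221  95  99  98  97  96  97  98  98  99 104 101  95  92  88  86  86  86  86  86 152 228 226 226 204
222  96  97 100 104 101  98 100 103 101  96  97  96  93  92  93  90  89  87 150 228 226 226 205 105
223  96  97 104 110 110 105 104 106 103 100  98 100  97  95  94  90  85 150 229 226 226 207 113 103
224  94  96 101 107 110 108 106 103 100  98  97  99  96  93  93  90 150 229 227 227 208 113 103 104
225  94  96  97 101 106 107 104  97  95 100 104  91  60  65  79 151 230 227 228 209 117 1
[... 710 characters left out ...]

233  99  92  90  89  90  92  90  95 162 218 140  14  13  14  13 116 211 225 209 137 109  27  17  20
234  90  89  90  89  89  90  95 162 227 207  97  46  14  14  54 110 170 214 155 110  98  32  19  31
235  86  89  89  85  85  84  83 107 136 116 104  87  69  61 113 172 185 155 106 112  94  35  34  41
236  90  91  91  90  83  87  98  91 114 112 112 105  96 100 157 218 157 105 107  94  52  34  41  42
237  94  93  92  87 117 174 158 106 115 115 112 113 161 228 223 181 105 107 101  79  42  42  42  57
238  90  92  89  80  99 132 115  74 113 113 116 113 121 151 157 110 112 110 119 117  42  42  56  81
239  86  80  74  80  82  79  80  87 108 115 113 113 115 114 112 123 133 122 126  78  42  56  80  81
```

The pin is seated: the knob top is at row ~226, matching the predicted 226.3. Now I move to the pinch.

Request:
send_rows(
  steps=[
    [65,-35,-3,0,0],
    [65,-35,-3,0,0],
    [65,-35,-3,40,0],
    [65,-35,-3,70,0],
    [65,-35,-3,70,0],
    [65,-35,-3,70,0],
  ],
)

```text
clock: 26.25
position: [0.5696, 0.0437, 0.0858]
ee_rot: [-2.191, -2.251, -0.002]
ft_force: [0.2, -0.1, -0.3]
width: 0.0652
finger_force: 0.0
```

```bash
python3 - <<'E'
from h import *
st();go(jig(.0005,.085,.015),1.5)
E
```

```text
t 26.25 p [0.5696 0.0437 0.0858] yang 1.55 z [ 0.001  0.001 -1.   ] F [ 0.2 -0.1 -0.3] w 0.0652 ff 0.0 q [ 0.52  0.69 -0.86  1.85  0.65  0.91 -0.62]
[-0.4  3.1 70.8] 0.1
```

Request:
send_rows(
  steps=[
    [65,-0.5,3,10,0],
    [65,-0.5,3,25,0],
    [65,-0.5,3,40,0],
    [65,-0.5,3,52,0],
    [65,-0.5,3,60,0],
    [65,-0.5,3,60,0],
  ],
)

```text
clock: 27.0
position: [0.5717, 0.0425, 0.0242]
ee_rot: [-2.191, -2.25, 0.001]
ft_force: [-0.3, -0.5, 0.1]
width: 0.0648
finger_force: 0.0
```

```bash
python3 - <<'E'
from h import *
st();go(jig(.0005,.085,.015),1.5)
E
```

```text
t 27.0 p [0.5717 0.0425 0.0242] yang 1.52 z [-0.001  0.    -1.   ] F [-0.3 -0.5  0.1] w 0.0648 ff 0.0 q [ 0.47  0.77 -0.79  1.87  0.74  0.82 -0.68]
[1.  1.1 9.2] 0.0
```

Request:
send_rows(
  steps=[
    [65,1,1,4,0],
    [65,1,1,8,0],
    [65,1,1,9,0],
    [65,1,1,9,0],
  ],
)

```text
clock: 27.5
position: [0.5732, 0.0434, 0.016]
ee_rot: [2.192, 2.25, -0.0]
ft_force: [-0.5, 0.4, -0.0]
width: 0.0648
finger_force: 0.0
```

Request:
send_rows(
  steps=[
    [50,0,0,0,0],
    [40,0,0,0,0],
    [34,0,0,0,0],
    [30,0,0,0,0],
    [30,0,0,0,0],
  ],
)

```text
clock: 28.12
position: [0.5738, 0.0434, 0.0164]
ee_rot: [2.192, 2.25, 0.001]
ft_force: [1.1, -1.4, 5.0]
width: 0.0363
finger_force: 61.0
```

```bash
python3 - <<'E'
from h import *
st();go(jig(.0005,.085,.015),1.5)
E
```

```text
t 28.12 p [0.5738 0.0434 0.0164] yang 1.49 z [ 0.001 -0.    -1.   ] F [ 1.1 -1.4  5. ] w 0.0363 ff 61.0 q [ 0.46  0.78 -0.77  1.86  0.75  0.81 -0.69]
[ 0.1 -1.   1.4] -0.0
```

Request:
send_rows(
  steps=[
    [25,0,0,0,0],
    [25,0,0,0,0],
    [25,0,0,0,0],
    [25,0,0,0,0],
  ],
)

```text
clock: 28.62
position: [0.5738, 0.0434, 0.0164]
ee_rot: [2.192, 2.25, 0.001]
ft_force: [0.0, -1.1, 6.5]
width: 0.0357
finger_force: 61.1
```

```bash
python3 - <<'E'
from h import *
from workcell import manip
st();g=cv2.cvtColor(grab_frame('scene'),cv2.COLOR_RGB2GRAY)
for r in range(223,237): print(r,' '.join('%3d'%v for v in g[r,284:296]))
s=readout.get_state()
if s['finger_force']>50 and abs(s['width']-.0365)<.0015: print(manip.hand_in())
E
```

```text
t 28.62 p [0.5738 0.0434 0.0164] yang 1.5 z [ 0.001 -0.    -1.   ] F [ 0.  -1.1  6.5] w 0.0357 ff 61.1 q [ 0.46  0.78 -0.77  1.86  0.75  0.81 -0.69]
223 103 105 102  99  88  64  71  62  19  17  28 139
224 106 102 100  97  87  64  64  43  15  22  74 124
225 103  96  95 100  94  55  32  28  22  75 125 120
226 103  95  90  88  66  15  12  13  56 106 120 120
227  96  94  92  84  46  13  14  13  38  86 120 117
228  89  89  90  83  43  16  15  13  43  93 117 107
229  78  62  90  82  59  45  33  39  61  90 107 103
230  48  48  46  55  62  18  38  43  22  64 105 104
231  51  50  47  64  76  14  15  14  24  67 107 109
232  48  48  53  86 104  13  14  11  21  66 111 115
233  46  50  84 117  92  14  14  12  14  58 109 119
234  50  84 121 118  96  45  14  15  31  71 107 117
235  49  79 114 115 103  86  69  50  64  95 107 109
236  51  71 113 112 111 104  95  98 108 119 110 104
the job is handed in; nothing more can be done
None
```

The job is handed in at 28.6 s: the phone is in the slot, centred to about 1 mm, the jaw is shut, the pin is down to its collar, and the gripper is still squeezing the jaws at about 61 N.

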